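# Dispense the yellow tin

### The job

Hand out the yellow tin from the dispenser: slide the catch carriage in front of the lane that holds it, push that lane's sprung plunger fully in so that the tin drops into the carriage, and let the plunger spring back. Then slide the carriage with the tin home against the green end plate, leaving the other two tins in their lanes and everything around undisturbed.

Things in the scene. Friction and masses are not known exactly. Their poses are not given: they have to be found in the camera images.
- dispenser: wooden tin dispenser fixed to the bench, half covered by a clear plate, 188 mm wide, 72 mm high, own x -62 to 0 mm. Origin: on the bench under the middle of its drop edge (x = 0); +x = the way the plungers push, +y = along the rail to the green end plate. Lanes at y = +60, 0, -60 mm, deck 45 mm high. A tin pushed over the drop edge falls into the carriage if it stands there.
- plunger0 (a joint): sprung plunger of lane 0 (dispenser y = 60 mm): 0 = out (at rest), 0.054 m = fully in; about 4 N at the start and 9 N at the end of the stroke; springs back when let go
- knob0 (a point): middle of the push face of plunger 0's round black knob (28 mm diameter, 10 mm thick, faces the robot, 56 mm above the bench); push it along the dispenser's +x. It moves with the plunger
- lane0 (a point): fixed point on the deck at the middle of lane 0, where its tin stands at the start
- plunger1 (a joint): sprung plunger of lane 1 (dispenser y = 0 mm): 0 = out (at rest), 0.054 m = fully in; about 4 N at the start and 9 N at the end of the stroke; springs back when let go
- knob1 (a point): middle of the push face of plunger 1's round black knob (28 mm diameter, 10 mm thick, faces the robot, 56 mm above the bench); push it along the dispenser's +x. It moves with the plunger
- lane1 (a point): fixed point on the deck at the middle of lane 1, where its tin stands at the start
- plunger2 (a joint): sprung plunger of lane 2 (dispenser y = -60 mm): 0 = out (at rest), 0.054 m = fully in; about 4 N at the start and 9 N at the end of the stroke; springs back when let go
- knob2 (a point): middle of the push face of plunger 2's round black knob (28 mm diameter, 10 mm thick, faces the robot, 56 mm above the bench); push it along the dispenser's +x. It moves with the plunger
- lane2 (a point): fixed point on the deck at the middle of lane 2, where its tin stands at the start
- carriage (a joint): sliding aluminium catch carriage on the rail beyond the drop edge: 0 = against the green end plate (hand-out end), grows as it slides towards the dispenser's -y; it is in front of lanes 0, 1, 2 at 0.070, 0.130, 0.190 m; maximum 0.215. About 2 N of friction; stays where it is left
- tray (a point): middle of the carriage's tray floor, 37 mm above the bench (axes as the dispenser's). Tray inside 48 mm (x) by 58 mm (y), side walls up to 55, far wall to 60, low near lip to 42 mm above the bench; a tin pushed fully in drops 8 mm behind that lip
- handle (a point): grip point of the carriage's upright red fin: 12 mm thick (y), 24 mm long (x), from 60 to 100 mm above the bench; the point is at its middle, 85 mm above the bench, 32 mm beyond the tray's middle in x. Push its side or pinch it from above
- tin_yellow: yellow tin with a thin steel band, 36 (x) x 46 (y) x 18 mm, origin at the centre of its underside; lies in any one of the three lanes
- tin_red: red tin, same size, in another lane
- tin_blue: blue tin, same size, in another lane
- cup: white ceramic cup, 60 mm wide, 50 mm high, near the green end of the rail; bystander, origin at the centre of its underside
- jar_ring: black plastic ring, 70 mm across, 12 mm high; bystander, origin at the centre of its underside
- water_bottle: clear bottle with blue cap, 64 mm diameter, 190 mm high; bystander, origin at the centre of its underside
- canister: yellow canister with brass lid, 72 mm diameter, 110 mm high; bystander, origin at the centre of its underside
- gauge: pale wooden ring-gauge plate with holes, 160 x 50 x 8 mm; bystander, origin at the centre of its underside
- paste_jar: amber jar, 50 mm diameter, 60 mm high; bystander, origin at the centre of its underside

How it is judged (in metres and radians):
On the way, in this order (a step that is already met when the one before it is completed fails the run):
1. the carriage stands still in front of the yellow tin's lane, its tray centred on the tin within 4 mm along the rail, the tin still in its lane (y of tin_yellow in the frame of tray between -0.004 and 0.004 m and velocity of joint carriage between -0.01 and 0.01 m/s and x of tin_yellow in the frame of tray below -0.045 m), for 0.2 s.
2. the plunger of the yellow tin's lane is pushed fully in (at least 51 of its 54 mm) and the tin has been pushed off the deck into the carriage (((value of joint plunger0 above 0.051 m and y of tin_yellow in the frame of lane0 between -0.02 and 0.02 m) or (value of joint plunger1 above 0.051 m and y of tin_yellow in the frame of lane1 between -0.02 and 0.02 m) or (value of joint plunger2 above 0.051 m and y of tin_yellow in the frame of lane2 between -0.02 and 0.02 m)) and x of tin_yellow in the frame of tray above -0.008 m and y of tin_yellow in the frame of tray between -0.012 and 0.012 m), for 0.1 s.
At the end, for the whole second after the job is handed in: The yellow tin lies flat and still on the floor of the carriage's tray, the carriage is home against the green end plate (within 4 mm), all three plungers are back out (within 3 mm), and the red and blue tins are still in their lanes (within 6 mm of where they started) (value of joint carriage below 0.004 m and x of tin_yellow in the frame of tray between -0.012 and 0.012 m and y of tin_yellow in the frame of tray between -0.012 and 0.012 m and z of tin_yellow in the frame of tray below 0.004 m and angle between tin_yellow's own z axis and vertical below 0.08 rad and linear speed of tin_yellow below 0.01 m/s and value of joint each of plunger0, plunger1, plunger2 below 0.003 m and distance of each of tin_red, tin_blue from where it was at the start of the episode below 0.006 m); the robot touches nothing.
It fails at once if the red or blue tin is moved by more than 6 mm (distance of any of tin_red, tin_blue from where it was at the start of the episode above 0.006 m).
It fails at once if a bystander (cup, ring, bottle, canister, gauge plate, jar) is moved by more than 20 mm (distance of any of cup, jar_ring, water_bottle, canister, gauge, paste_jar from where it was at the start of the episode above 0.02 m).
It also fails if it takes over 72 s, if anything falls off the work surface, if the arm or the gripper's body presses on something with over 40 N, if the wrist force passes 120 N, or if a joint passes its speed limit or range.

### The arm

A 7-joint arm with a two-finger parallel gripper is mounted at the origin on the work surface. World frame = base frame: x ahead of the robot, y to its left, z up, the work surface at z = 0. Lengths are in mm, angles in rad, forces in N, time in s.
With the tool pointing down it reaches from about 400 to 875 mm from the base axis. Payload 4.4 kg.
Tool frame: the origin (TCP) lies at the very end of the fingers, on their centre line; the grasp point (between the pads) lies 19 mm behind it; z points along the fingers, y is the direction in which the jaws open and shut (so a half turn about z gives the same grasp; the last joint's range is limited). The gripper opens to 85 mm and grips with 20 to 120 N. Pads are 22 mm wide; open, the fingers measure 114 mm over their backs; the gripper's body (76 mm by 85 mm) begins 54 mm behind the grasp point. The pads swing forward as they close: fully open they stand 13 mm farther back than shut.
Start: joints at [-1.36, 0.628, 0.038, 1.517, -0.027, 0.996, -0.02], TCP at [177.607, 625.279, 231.313] pointing down, gripper open.
Joint ranges: [-3.06, 3.06], [-0.37, 2.12], [-1.25, 1.32], [0.18, 2.47], [-1.1, 4.24], [0.23, 1.98], [-2.94, 2.94]. Speed limits (rad/s): [2.57, 2.57, 3.14, 3.14, 3.14, 3.14, 3.14].

### API

Orientations are given as [roll, pitch, yaw] about the fixed x, y, z axes, in that order (R = Rz(yaw) Ry(pitch) Rx(roll)).
In Python, from cell import ctrl gives the robot as it stands.
- The arm moves only by the shell command python3 -m crank 'ROWS' [OPENING]. ROWS is JSON, a list that holds one entry, the list of rows, each a list of 6 numbers: the shift along the tool's x, y, z in units of 30 mm (1.0 is 30 mm), then the turn, a rotation vector about the tool's x, y, z in units of 6 degrees (1.0 is 6 degrees). In form: [[[tx, ty, tz, rx, ry, rz], ...]]. A call has 1 to 12 rows; each row shifts and turns the pose as measured when the row begins, along the tool's axes as they then stand; what a row does not reach is not made up. A row lasts 1/12 s, in which the tool goes at most 41.7 mm and 7.16 degrees, less where a joint would pass 70% of its speed; a pose out of reach is approached as far as the arm can. A call is refused whole if a number of a shift passes 1 or a number of a turn 1, either way. A call with a gripper value outside its range is refused whole. OPENING is the gripper command: -1 is fully open, 1 is shut, values between are in proportion, set as the call begins (- or left out, the last holds). The fingers move at their own pace and stop on an object; the grip force is fixed at half the most. Time passes only in rows, so rows that do not move let the fingers close. It gives the time, the measured TCP pose, the force and the opening at its end, in the units of the state.
- ctrl.read_state(): the state, without advancing time (a new reading comes with each control period).
- ctrl.get_image(name): name is "scene" or "side" or "wrist"; returns a dict with "color" (384x512x3 uint8, red, green, blue), "depth" (384x512 float32, mm along the optical axis (not along the pixel's ray), 0 where there is no reading), "camera_matrix" (3x3 intrinsics, pixels), "R" (3x3) and "t" (3): a world point X has camera coordinates R X + t. Camera axes: x right, y down, z forward; pixel columns grow to the right and rows downward; lengths in mm; the calibration is good to about 2 mm. A picture is of the moment at which its call begins.
- ctrl.finish_job(): hands the job in, once; it reports no verdict.
Trained networks look in a picture, given as the dict that the camera call returned (one of the last four; its "shot" number tells which), for a name from the list of things; names that differ only in an ending like _2 or _b are one class to them, and where a whole thing is asked for, a point or a joint stands for the part that bears it (a point fixed in the world has none). Each returns a list of dicts, best first, with "conf" (0 to 1); they miss things now and then, are a little off and sometimes report something else, mostly with a low value. They report only what shows in the picture. A call takes as long as a camera call.
- ctrl.search_frame(query, picture): "extent" ([centre column, centre row, width, height] in pixels, round what is visible of it).
The state is a dict: "clock": time; "qpos": joint angles; "qd": joint speeds; "tau": joint torques, N m; "eef_pos": TCP position; "tool_rot": TCP orientation; "force": force on the tool from outside, world axes, zero at the start; "torque": the same for the moment, N m; "width": finger opening in mm.
Only numpy, scipy, OpenCV 4.12 (cv2) and the standard library are available. Lean on these libraries where they do the work, as an engineer would, in place of code of your own. Each camera call takes 0.05 s, during which the arm holds its last target. There are 200 camera calls.

## Working session

There is one attempt and no reset: what is moved stays moved. The work goes in short steps, Python scripts to look and compute and a shell command to move; the robot and the scene stay as the last step left them, time stands still between calls to the robot, and variables do not carry over. Pictures are saved under pics/ and viewed, about 8 in all and at most 12, crops included, and the job is handed in when it is done.

```bash
mkdir -p pics; cat > h.py <<'E'
import numpy as np, cv2
from cell import ctrl
def px2w(p,u,v,d=None,z=None):
    K=p["camera_matrix"];R=np.array(p["R"]);t=np.array(p["t"])
    r=np.linalg.inv(K)@np.array([u,v,1.0]); c=-R.T@t; w=R.T@r
    s=d if d is not None else (z-c[2])/w[2]
    return c+s*w
def proj(p,X):
    q=p["camera_matrix"]@(np.array(p["R"])@np.array(X,float)+p["t"]); return q[:2]/q[2]
E
python3 - <<'E'
from h import *
s=ctrl.read_state(); print({k:np.round(v,3).tolist() for k,v in s.items()})
ims=[]
for n in("scene","side"):
    p=ctrl.get_image(n); ims.append(p["color"])
    print(n,np.round(p["R"],3).tolist(),np.round(p["t"],1).tolist(),p["camera_matrix"].tolist() if hasattr(p["camera_matrix"],'tolist') else p["camera_matrix"])
    for q in("dispenser","tin_yellow","tin_red","tin_blue","knob0","handle","tray","cup","jar_ring","water_bottle","canister","gauge","paste_jar"):
        for r in ctrl.search_frame(q,p)[:3]:
            if r["conf"]<.3: continue
            u,v,w,h=r["extent"]; d=p["depth"][min(383,int(v)),min(511,int(u))]
            print(n,q,round(r["conf"],2),np.round(r["extent"]).tolist(),np.round(px2w(p,u,v,d=d)).tolist())
    cv2.imwrite(f"pics/{n}1.png",cv2.resize(p["color"][:,:,::-1],(800,600),interpolation=cv2.INTER_CUBIC))
    np.save(n,p,allow_pickle=True)
E
```

```text
{'clock': 0.0, 'qpos': [-1.36, 0.629, 0.038, 1.518, -0.027, 0.996, -0.02], 'qd': [-0.001, 0.001, -0.0, 0.001, 0.001, -0.001, 0.0], 'tau': [0.0, -56.341, 1.226, -19.345, 0.011, 0.01, -0.0], 'eef_pos': [177.43, 624.662, 230.411], 'tool_rot': [-3.14, 0.0, 2.865], 'force': [0.113, -0.129, 0.504], 'torque': [0.014, -0.028, 0.022], 'width': 85.596}
scene [[-0.623, 0.782, 0.011], [0.631, 0.511, -0.584], [-0.462, -0.356, -0.812]] [305.8, -267.6, 1417.0] [[365.5039623495677, 0.0, 256.4579611856059], [0.0, 365.5039623495677, 189.29187790749702], [0.0, 0.0, 1.0]]
scene dispenser 0.97 [245.0, 236.0, 93.0, 100.0] [616.0, 54.0, 11.0]
scene tin_red 0.7 [251.0, 220.0, 15.0, 16.0] [583.0, 51.0, 63.0]
scene tin_blue 0.43 [264.0, 231.0, 16.0, 12.0] [586.0, 101.0, 57.0]
scene knob0 0.52 [283.0, 213.0, 16.0, 18.0] [501.0, 111.0, 56.0]
scene knob0 0.5 [258.0, 190.0, 14.0, 13.0] [477.0, -7.0, 45.0]
scene handle 0.67 [264.0, 256.0, 33.0, 27.0] [639.0, 145.0, 35.0]
scene handle 0.6 [255.0, 190.0, 12.0, 12.0] [490.0, -8.0, 60.0]
scene tray 0.81 [263.0, 254.0, 30.0, 33.0] [639.0, 140.0, 38.0]
scene tray 0.53 [
[... 1343 characters left out ...]
296.0, 40.0, 62.0] [528.0, -445.0, 88.0]
side tray 0.82 [272.0, 167.0, 24.0, 32.0] [658.0, 159.0, 38.0]
side cup 0.68 [237.0, 170.0, 16.0, 16.0] [540.0, 177.0, 43.0]
side jar_ring 0.84 [260.0, 231.0, 26.0, 17.0] [507.0, -95.0, -1.0]
side jar_ring 0.65 [264.0, 188.0, 84.0, 69.0] [561.0, 5.0, 70.0]
side jar_ring 0.51 [240.0, 190.0, 20.0, 5.0] [500.0, 43.0, 55.0]
side water_bottle 0.81 [238.0, 129.0, 17.0, 50.0] [610.0, 349.0, 102.0]
side canister 0.73 [337.0, 296.0, 36.0, 62.0] [524.0, -443.0, 88.0]
side canister 0.61 [259.0, 232.0, 26.0, 16.0] [502.0, -96.0, -2.0]
side gauge 0.6 [186.0, 164.0, 45.0, 16.0] [409.0, 334.0, 5.0]
side paste_jar 0.61 [245.0, 304.0, 24.0, 32.0] [352.0, -366.0, 54.0]
```

View pics/scene1.png

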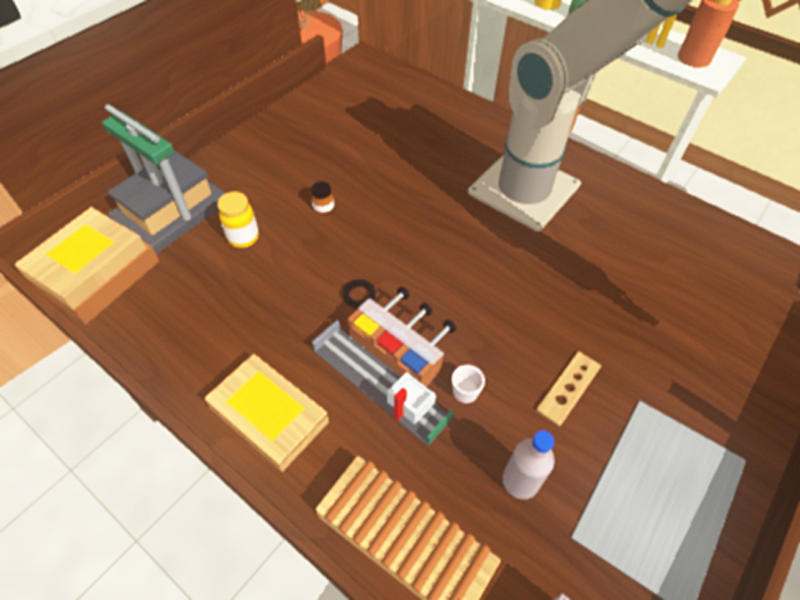

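View pics/side1.png

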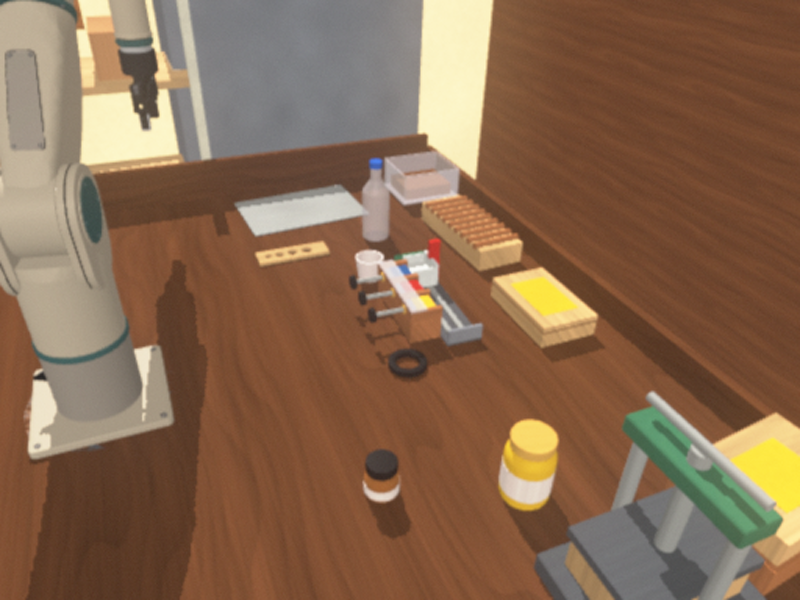

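Scene: the yellow tin (366,325 in the 800×600 picture) is in the lane farthest from the green plate, so lane 2, with red in lane 1 and blue in lane 0. The carriage, with its red fin at (400,403), is near the green end. Side view agrees: the knobs face the robot, the cup is beside the green end, and the jar ring is near lane 2.

```bash
python3 - <<'E'
from h import *
for n,P in(("scene",dict(y=(366,325,63),r=(389.5,343,63),b=(414,360,63),k2=(403,293,56),k1=(426,310,56),k0=(449,327,56),fintop=(401,391,100),green=(438,428,30))),("side",dict(k2=(372,315,56),k1=(363,298,56),k0=(353,283,56),fintop=(434,240,100)))):
    p=np.load(n+".npy",allow_pickle=True).item()
    for k,(u,v,z) in P.items(): print(n,k,np.round(px2w(p,u*.64,v*.64,z=z)))
p=ctrl.get_image("wrist");R=np.array(p["R"]);print("wrist cam pos",-R.T@p["t"],R.round(2).tolist(),p["camera_matrix"][0])
E
```

```text
scene y [583. -14.  63.]
scene r [585.  47.  63.]
scene b [585. 105.  63.]
scene k2 [474.  -9.  56.]
scene k1 [478.  53.  56.]
scene k0 [482. 111.  56.]
scene fintop [664. 137. 100.]
scene green [652. 212.  30.]
side k2 [472. -13.  56.]
side k1 [476.  46.  56.]
side k0 [477. 103.  56.]
side fintop [666. 134. 100.]
wrist cam pos [100.49563105 647.55183044 373.76656916] [[0.27, 0.96, -0.0], [0.91, -0.26, 0.31], [0.3, -0.09, -0.95]] [278.06306854   0.         258.3147938 ]
```

```bash
python3 -m crank '[[[0,0,-0.7,0,0,-0.8],[0,0,-0.7,0,0,-0.8],[0,0,-0.6,0,0,-0.75],[-0.73,-1,0,0,0,0],[-0.73,-1,0,0,0,0],[-0.73,-1,0,0,0,0],[-0.73,-1,0,0,0,0],[-0.73,-1,0,0,0,0],[-0.73,-1,0,0,0,0],[-0.73,-1,0,0,0,0],[-0.73,-1,0,0,0,0],[-0.73,-1,0,0,0,0]]]' 0.3
```

```text
clock: 2.45
eef_pos: [370.0, 350.9, 292.2]
tool_rot: [3.134, -0.003, -3.14]
force: [1.3, -1.1, -1.0]
width: 30.0
```

```bash
python3 -m crank '[[[-0.65,-1,0,0,0,0],[-0.65,-1,0,0,0,0],[-0.65,-1,0,0,0,0],[-0.65,-1,0,0,0,0],[-0.65,-1,0,0,0,0],[-0.65,-1,0,0,0,0],[-0.65,-1,0,0,0,0],[-0.65,-1,0,0,0,0],[-0.65,-1,0,0,0,0],[-0.4,-0.5,0,0,0,0],[0,0,0,0,0,0],[0,0,0,0,0,0]]]'; cat > look.py <<'E'
import sys
from h import *
p=ctrl.get_image("wrist"); np.save("wrist",p,allow_pickle=True)
s=ctrl.read_state(); print(s["eef_pos"].round(1) if hasattr(s["eef_pos"],"round") else s["eef_pos"],s["tool_rot"])
cv2.imwrite(f"pics/{sys.argv[1]}.png",cv2.resize(p["color"][:,:,::-1],(800,600),interpolation=cv2.INTER_CUBIC))
E
python3 look.py w1
```

```text
clock: 3.45
eef_pos: [569.9, 39.0, 292.3]
tool_rot: [3.136, 0.007, 3.128]
force: [-0.4, 0.7, -0.5]
width: 30.0
[569.8  39.  292.3] [3.13652556 0.00683761 3.12850079]
```

View pics/w1.png

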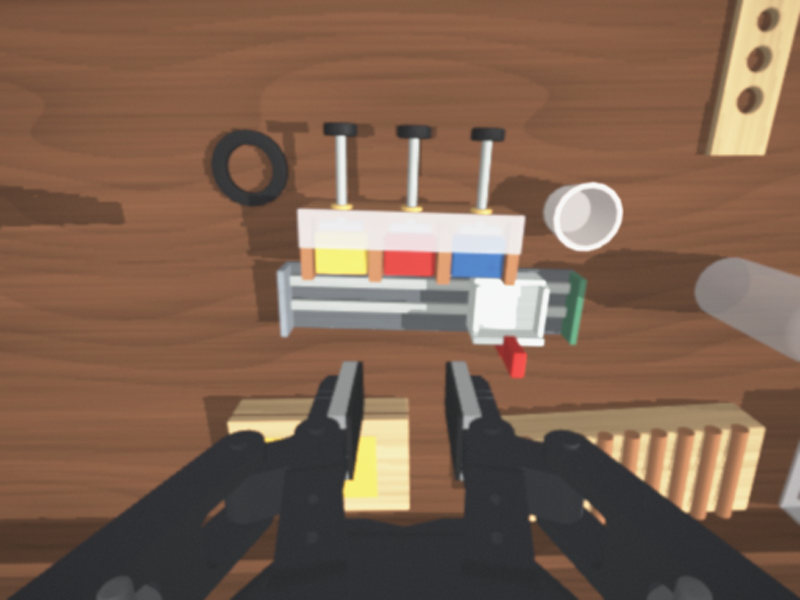

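The wrist view (w1) shows the knobs at (340,126), (414,128) and (487,131). The yellow tin is on the left at (341,260), the carriage is just beyond the blue lane, and the red fin top is around (515,362). The cup is to the right at (583,215).

```bash
python3 - <<'E'
from h import *
p=np.load("wrist.npy",allow_pickle=True).item(); D=p["depth"]
for k,(u,v,z) in dict(k2=(340,126,69),k1=(414,128,69),k0=(487,131,69),yl=(315,275,63),yr=(368,275,63),rl=(384,276,63),rr=(435,276,63),bl=(452,277,63),br=(504,277,63),cov_l=(299,209,72),cov_r=(524,216,72),fin=(516,365,100),finend=(518,376,100),green_top=(582,280,40),cup=(583,215,50),ring=(249,167,12)).items():
    d=D[int(v*.64),int(u*.64)]
    print(k,np.round(px2w(p,u*.64,v*.64,z=z),1),"depth->",np.round(px2w(p,u*.64,v*.64,d=d),1))
# red fin pixels
hsv=cv2.cvtColor(p["color"],cv2.COLOR_RGB2HSV)
m=((hsv[...,0]<8)|(hsv[...,0]>172))&(hsv[...,1]>170)
m[:213]=0
ys,xs=np.where(m); print("n",len(xs))
X=np.array([px2w(p,u,v,d=D[v,u]) for u,v in zip(xs,ys)])
t=X[X[:,2]>93]; print("top",len(t),t.mean(0),t.min(0),t.max(0))
print(X.min(0),X.max(0))
E
```

```text
k2 [470.6  -8.3  69. ] depth-> [470.6  -8.3  69.1]
k1 [472.9  49.6  69. ] depth-> [472.9  49.6  69.2]
k0 [475.8 107.   69. ] depth-> [475.8 107.2  68. ]
yl [593.  -38.7  63. ] depth-> [593.9 -39.3  59.9]
yr [593.7   8.3  63. ] depth-> [610.1   3.4   4.9]
rl [594.9  22.4  63. ] depth-> [611.5  19.8   4.9]
rr [595.5  67.7  63. ] depth-> [600.6  69.   45.4]
bl [596.7  82.8  63. ] depth-> [613.5  89.6   5.1]
br [597.3 129.1  63. ] depth-> [597.8 129.5  61.4]
cov_l [534.  -45.5  72. ] depth-> [534.5 -46.5  67.8]
cov_r [542.3 140.3  72. ] depth-> [542.3 140.3  72.1]
fin [665.3 135.2 100. ] depth-> [665.7 135.5  99.3]
finend [676.  137.7 100. ] depth-> [676.1 137.8  99.9]
green_top [608.1 208.8  40. ] depth-> [610.1 211.6  33.6]
cup [545.4 198.4  50. ] depth-> [552.1 217.1   4.6]
ring [ 502.2 -102.6   12. ] depth-> [ 5.026e+02 -1.065e+02  5.000e-01]
n 272
top 155 [664.16435331 136.14860719  98.74882397] [653.0719954  131.13492022  93.08443989] [677.54993413 142.71536663 100.83791483]
[652.90870347 130.95866563  49.54162386] [677.54993413 142.71536663 100.83791483]
```

```bash
python3 -m crank '[[[-0.6,0.67,0,0,0,0.27],[-0.6,0.67,0,0,0,0],[-0.6,0.67,0,0,0,0],[-0.6,0.67,0,0,0,0],[-0.6,0.67,0,0,0,0],[0,0,1,0,0,0],[0,0,1,0,0,0],[0,0,1,0,0,0],[0,0,0,0,0,0],[0,0,0,0,0,0]]]' 0.2; python3 - <<'E'
from h import *
p=ctrl.get_image("wrist"); D=p["depth"]
hsv=cv2.cvtColor(p["color"],cv2.COLOR_RGB2HSV)
m=((hsv[...,0]<8)|(hsv[...,0]>172))&(hsv[...,1]>170)
ys,xs=np.where(m)
X=np.array([px2w(p,u,v,d=D[v,u]) for u,v in zip(xs,ys)])
t=X[(X[:,2]>93)&(X[:,2]<110)&(X[:,0]>630)]; print("top",len(t),t.mean(0),t.min(0),t.max(0)); print(ctrl.read_state()["eef_pos"],ctrl.read_state()["tool_rot"])
E
```

```text
clock: 4.33
eef_pos: [658.9, 164.1, 203.7]
tool_rot: [3.123, 0.005, 3.122]
force: [-0.2, -0.5, 0.5]
width: 34.1
top 306 [664.37684641 138.27668245  99.13081134] [653.51886138 132.18436868  93.19978434] [676.8685283  144.03592028 101.8714603 ]
[658.24149924 164.36147311 203.4363557 ] [3.12323077 0.00399126 3.12278111]
```

```bash
python3 -m crank '[[[-0.1,-0.45,0.3,-0.17,0,0.2],[-0.1,-0.45,0.5,0,0,0],[0,0,0.5,0,0,0],[0,0,0.5,0,0,0],[0,0,0,0,0,0],[0,0,0,0,0,0]]]'
```

```text
clock: 4.88
eef_pos: [669.6, 142.7, 161.7]
tool_rot: [3.098, 0.022, 3.105]
force: [0.7, 0.4, 0.4]
width: 34.3
```

```bash
python3 -m crank '[[[0.17,-0.2,0,0.41,0.21,0],[0,0,0.3,0,0,0],[0,0,0.3,0,0,0],[0,0,0.3,0,0,0],[0,0,0,0,0,0],[0,0,0,0,0,0]]]'
```

```text
clock: 5.38
eef_pos: [668.2, 139.0, 140.3]
tool_rot: [3.136, 0.011, 3.106]
force: [-0.6, -0.1, 0.8]
width: 34.4
```

```bash
python3 -m crank '[[[0.1,-0.07,0.5,0,0.1,0],[0.04,0,0.5,0,0,0],[0,0,0.5,0,0,0],[0,0,0.4,0,0,0],[0,0,0.3,0,0,0],[0,0,0.3,0,0,0],[0,0,0.2,0,0,0],[0,0,0,0,0,0],[0,0,0,0,0,0]]]'; python3 look.py w2
```

```text
clock: 6.13
eef_pos: [666.7, 136.8, 61.3]
tool_rot: [3.132, 0.005, 3.104]
force: [0.4, -0.4, -0.8]
width: 33.9
[666.8 136.7  61.1] [3.13234469 0.00507598 3.10406266]
```

View pics/w2.png

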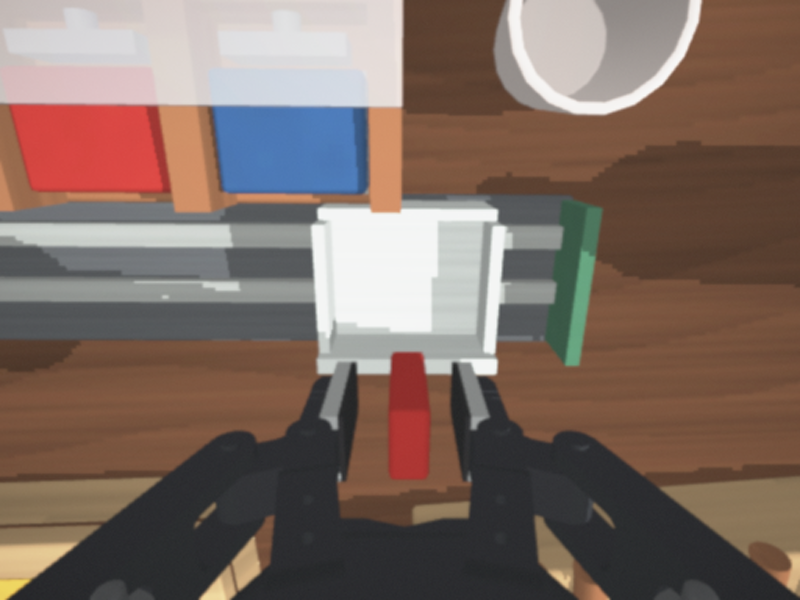

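w2: the fin is centred between the pads, the carriage is just beyond the blue lane, and the green plate is at right (580,285). I'll raise a few mm and close.

```bash
python3 -m crank '[[[0.08,0,-0.4,0,0,0],[0,0,0,0,0,0],[0,0,0,0,0,0],[0,0,0,0,0,0],[0,0,0,0,0,0],[0,0,0,0,0,0],[0,0,0,0,0,0]]]' 1
```

```text
clock: 6.77
eef_pos: [664.0, 136.8, 73.4]
tool_rot: [3.132, 0.005, 3.102]
force: [-0.8, -0.2, 3.7]
width: 10.5
```

```bash
python3 -m crank '[[[0,-0.3,0,0,0,0],[0,-0.5,0,0,0,0],[0,-0.5,0,0,0,0],[0,-0.5,0,0,0,0],[0,-0.5,0,0,0,0],[0,-0.5,0,0,0,0],[0,-0.5,0,0,0,0],[0,-0.5,0,0,0,0],[0,-0.3,0,0,0,0],[0,0,0,0,0,0],[0,0,0,0,0,0]]]'
```

```text
clock: 7.68
eef_pos: [657.6, -4.2, 73.4]
tool_rot: [3.132, 0.006, 3.095]
force: [0.5, 3.1, 2.3]
width: 11.1
```

```bash
python3 look.py w3
```

```text
[657.6  -4.6  73.4] [3.13309544 0.00585768 3.09545082]
```

View pics/w3.png

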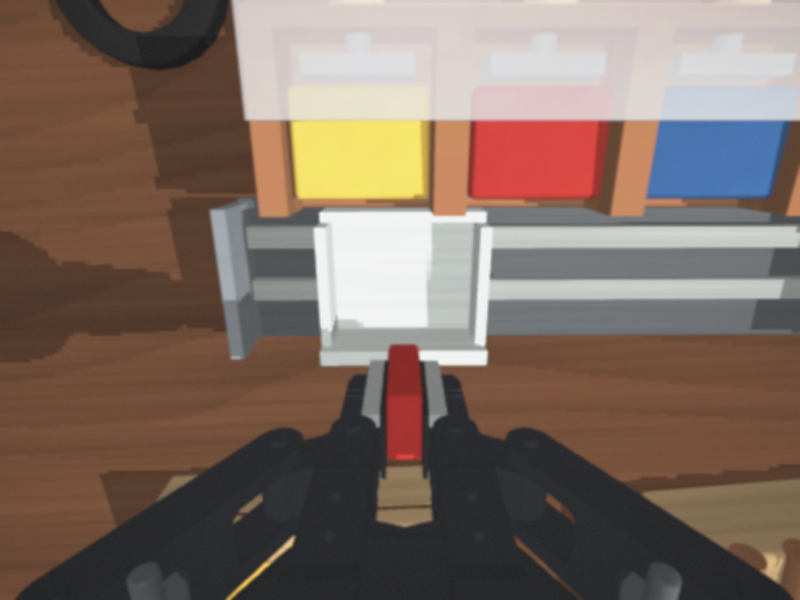

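```bash
cat > cen.py <<'E'
from h import *
p=np.load("wrist.npy",allow_pickle=True).item()
def c(pts,z): return np.array([px2w(p,u*.64,v*.64,z=z) for u,v in pts])
import sys,json
T,W,F,wl=json.loads(sys.argv[1])
t=c(T,63);w=c(W,55);f=c(F,60)
rl=c(wl,5)  # unused check
ey=np.array([.042,.999])
print("tin",t.round(1).tolist(),"wall",w.round(1).tolist(),"far",f.round(1).tolist())
print("tin y",(t[:,:2]@ey).mean(),"wall",(w[:,:2]@ey).mean(),"far",(f[:,:2]@ey).mean())
E
python3 cen.py '[[[294,198],[429,199],[290,86],[430,86]],[[315,227],[492,227]],[[320,362],[487,362]],[[0,0]]]'
```

```text
tin [[590.5, -38.5, 63.0], [593.1, 7.8, 63.0], [555.8, -35.4, 63.0], [557.8, 9.1, 63.0]] wall [[602.1, -34.1, 55.0], [605.2, 31.3, 55.0]] far [[654.8, -37.0, 60.0], [658.2, 29.3, 60.0]]
tin y 9.868439608049341 wall 23.974186036646852 far 23.716669730794784
```

```bash
python3 -m crank '[[[0,-0.25,0,0,0,0],[0,-0.2,0,0,0,0],[0,0,0,0,0,0],[0,0,0,0,0,0]]]'
```

```text
clock: 8.07
eef_pos: [657.0, -16.7, 73.4]
tool_rot: [3.132, 0.006, 3.099]
force: [-0.2, 2.4, 2.9]
width: 11.1
```

```bash
python3 -m crank '[[[0,-0.1,0,0,0,0],[0,0,0,0,0,0],[0,0,0,0,0,0]]]'; python3 look.py w4
```

```text
clock: 8.32
eef_pos: [656.9, -19.2, 73.4]
tool_rot: [3.132, 0.006, 3.1]
force: [-0.0, 2.0, 3.8]
width: 11.0
[656.9 -19.1  73.4] [3.13171727 0.00585148 3.1002605 ]
```

View pics/w4.png

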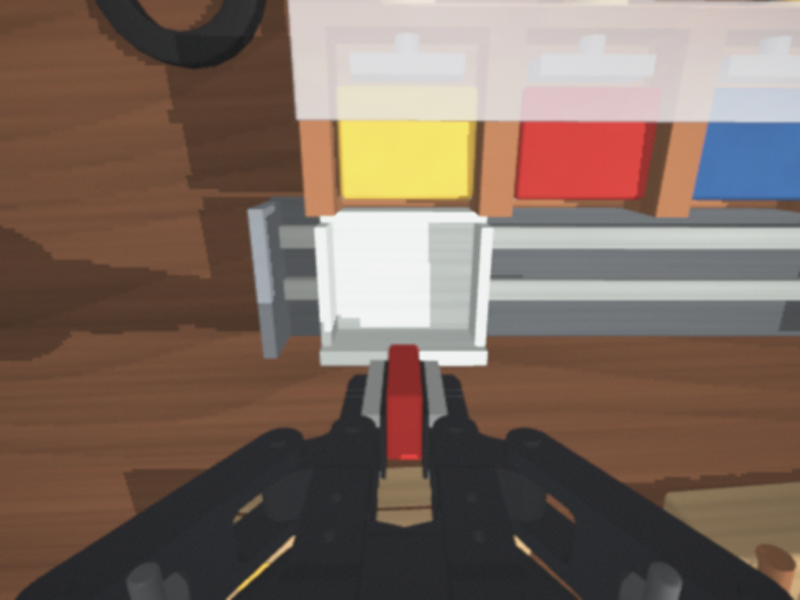

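```bash
sed -i 's/.042,.999/.046,.999/' cen.py; python3 cen.py '[[[341,199],[475,199],[338,86],[476,86]],[[315,227],[492,227]],[[320,362],[487,362]],[[0,0]]]'
```

```text
tin [[591.0, -37.7, 63.0], [593.0, 8.3, 63.0], [555.9, -35.6, 63.0], [557.6, 8.3, 63.0]] wall [[601.5, -49.3, 55.0], [604.3, 16.1, 55.0]] far [[654.3, -52.0, 60.0], [657.3, 14.3, 60.0]]
tin y 12.248695926666455 wall 11.148915014437504 far 11.354033403422836
```

Offset is about 1 mm, so the carriage is centred. Next: release, lift, and go behind knob 2.

```bash
python3 -m crank '[[[0,0,0,0,0,0],[0,0,0,0,0,0],[0,0,0,0,0,0],[0,0,0,0,0,0],[0,0,-0.5,0,0,0],[0,0,-0.8,0,0,0],[0,0,-0.8,0,0,0],[0,0,-0.5,0,0,0],[0,0,0,0,0,0]]]' 0.3; python3 -m crank '[[[0.5,0,0,0,0,0],[0.8,0,0,0,0,0],[0.8,0,0,0,0,0],[0.8,0,0,0,0,0],[0.8,0,0,0,0,0],[0.8,0,0,0,0,0],[0.5,0,0,0,0,0],[0.5,0,0,0,0,0],[0,0,0,0,0,0],[0,0,0,0,0,0]]]' 1
```

```text
clock: 9.12
eef_pos: [652.4, -20.2, 149.0]
tool_rot: [3.133, -0.006, 3.101]
force: [0.1, 0.0, -0.2]
width: 29.7
clock: 9.95
eef_pos: [476.3, -13.5, 142.5]
tool_rot: [3.134, -0.012, 3.102]
force: [1.7, 0.8, -0.4]
width: -0.1
```

```bash
python3 -m crank '[[[0.5,0.08,0,0.06,-0.11,0],[0.5,0.08,0,0,0,0],[0.1,0,0,0,0,0],[0,0,0,0,0,0],[0,0,0,0,0,0]]]'; python3 look.py w5
```

```text
clock: 10.37
eef_pos: [448.6, -7.5, 141.3]
tool_rot: [3.141, 0.005, 3.101]
force: [0.7, -0.4, 0.5]
width: 0.2
[449.1  -7.5 141.3] [3.1407572  0.00592866 3.10114575]
```

View pics/w5.png

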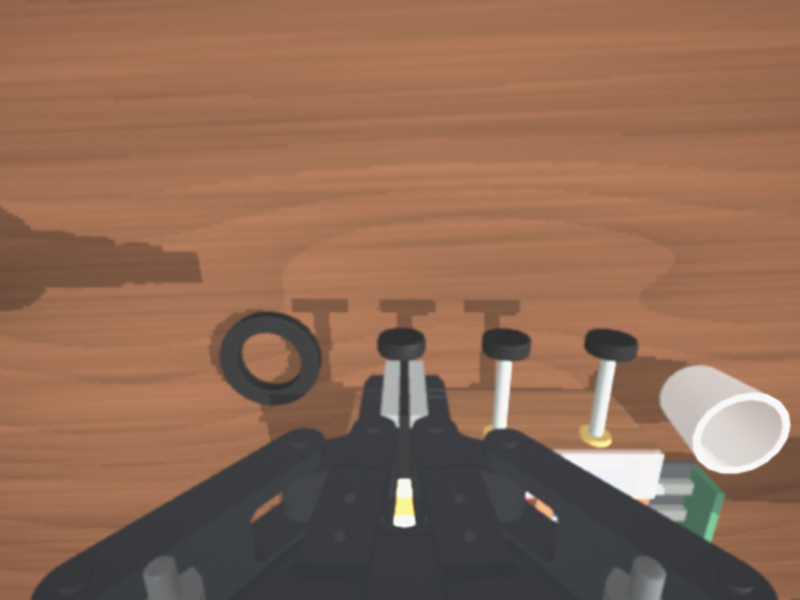

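w5: knob 2 at (401,343) is laterally aligned with the closed fingers at (404,400).

```bash
python3 - <<'E'
from h import *
p=np.load("wrist.npy",allow_pickle=True).item(); D=p["depth"]
for u,v in((401,332),(401,345),(401,355),(506,332),(506,355)): print(px2w(p,u*.64,v*.64,d=D[int(v*.64),int(u*.64)]).round(1))
E
python3 -m crank '[[[0.35,0,0,0,0,0],[0,0,0.5,0,0,0],[0,0,0.8,0,0,0],[0,0,0.5,0,0,0],[0,0,0,0,0,0],[0,0,0,0,0,0]]]'
```

```text
[467.4  -9.7  51.5]
[467.5  -9.6  68.9]
[473.5  -9.8  69. ]
[470.   51.2  51. ]
[476.3  47.6  68. ]
clock: 10.92
eef_pos: [442.3, -7.8, 86.3]
tool_rot: [3.141, 0.013, 3.1]
force: [-0.8, 0.4, 0.2]
width: -0.1
```

```bash
python3 -m crank '[[[0.05,-0.05,0.5,0,0.1,0],[0,0,0.5,0,0,0],[0,0,0.4,0,0,0],[0,0,0,0,0,0],[0,0,0,0,0,0]]]'
```

```text
clock: 11.33
eef_pos: [445.4, -9.7, 48.8]
tool_rot: [3.14, 0.004, 3.099]
force: [-0.3, 0.3, 0.4]
width: 0.1
```

```bash
python3 -m crank '[[[-0.2,0,0.2,0,0,0],[-0.3,0,0,0,0,0],[-0.3,0,0,0,0,0],[-0.3,0,0,0,0,0],[0,0,0,0,0,0]]]'
```

```text
clock: 11.75
eef_pos: [470.5, -10.7, 45.2]
tool_rot: [3.14, -0.014, 3.098]
force: [-5.2, -0.1, -3.2]
width: -0.1
```

```bash
python3 -m crank '[[[-0.3,0,0,0,-0.1,0],[-0.3,0,0,0,0,0],[-0.3,0,0,0,0,0],[-0.3,0,0,0,0,0],[-0.2,0,0,0,0,0]]]'
```

```text
clock: 12.17
eef_pos: [493.6, -11.8, 45.4]
tool_rot: [3.139, -0.041, 3.098]
force: [-8.3, 1.0, 1.6]
width: 0.2
```

```bash
python3 -m crank '[[[-0.3,0,0,0,-0.3,0],[-0.3,0,0,0,-0.2,0],[-0.3,0,0,0,-0.1,0],[-0.3,0,0,0,-0.1,0]]]'
```

```text
clock: 12.5
eef_pos: [509.9, -12.5, 44.8]
tool_rot: [3.138, -0.005, 3.098]
force: [-18.3, 0.7, 9.3]
width: -0.3
```

```bash
python3 -m crank '[[[-0.25,0,0,0,0,0],[-0.25,0,0,0,0,0],[-0.25,0,0,0,0,0],[-0.25,0,0,0,0,0]]]'; python3 look.py w6
```

```text
clock: 12.83
eef_pos: [508.7, -12.4, 45.3]
tool_rot: [3.136, -0.066, 3.098]
force: [-14.2, 0.6, 11.3]
width: 0.3
[508.6 -12.4  45.3] [ 3.13632851 -0.06691739  3.09786973]
```

View pics/w6.png

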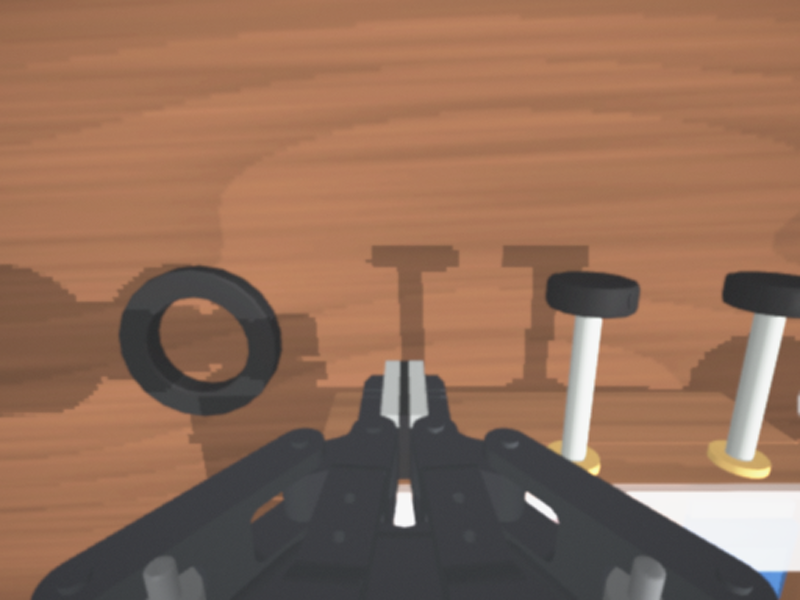

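The wrist view (w6) doesn't show the pushed knob. I'll check the tin with the fixed cameras.

```bash
cat > tin.py <<'E'
from h import *
for n in("scene","side"):
    p=ctrl.get_image(n); h=cv2.cvtColor(p["color"],cv2.COLOR_RGB2HSV); D=p["depth"]
    m=(h[...,0]>20)&(h[...,0]<35)&(h[...,1]>140)
    ys,xs=np.where(m&(D>0)); X=np.array([px2w(p,u,v,d=D[v,u]) for u,v in zip(xs,ys)])
    s=(X[:,0]>540)&(X[:,0]<680)&(X[:,1]>-70)&(X[:,1]<260)&(X[:,2]>38)&(X[:,2]<75); X=X[s]
    if len(X): print(n,len(X),"med",np.median(X,0).round(1),"min",X.min(0).round(1),"max",X.max(0).round(1))
    c=p["color"][150:290,190:320] if n=="scene" else p["color"][130:240,200:330]
    cv2.imwrite(f"pics/z_{n}_{ctrl.read_state()['clock']:.1f}.png",cv2.resize(c[:,:,::-1],None,fx=5,fy=5,interpolation=cv2.INTER_CUBIC))
E
python3 tin.py; ls pics
```

```text
scene 147 med [625.2 -13.   53.6] min [607.4 -40.7  47.6] max [645.4   6.6  59.1]
side 81 med [625.  -25.9  55.6] min [607.2 -43.3  47.7] max [639.9  -2.6  58.1]
scene1.png
side1.png
w1.png
w2.png
w3.png
w4.png
w5.png
w6.png
z_scene_12.9.png
z_side_13.0.png
```

```bash
python3 -m crank '[[[-0.4,0,0,0,-0.4,0],[-0.4,0,0,0,-0.3,0],[-0.4,0,0,0,-0.1,0],[-0.4,0,0,0,-0.1,0]]]'; python3 -m crank '[[[0.3,0,0,0,0,0],[0.4,0,0,0,0,0],[0.5,0,0,0,0,0],[0.5,0,0,0,0,0],[0.5,0,0,0,0,0],[0.2,0,0,0,0,0],[0,0,0,0,0,0],[0,0,0,0,0,0]]]'
```

```text
clock: 13.32
eef_pos: [508.7, -12.3, 43.5]
tool_rot: [3.134, -0.061, 3.097]
force: [-21.1, 1.2, 18.1]
width: -0.2
clock: 13.98
eef_pos: [426.2, -9.0, 52.9]
tool_rot: [3.134, -0.073, 3.097]
force: [0.5, 1.2, 0.0]
width: -0.3
```

```bash
python3 -m crank '[[[0,0,-0.6,0.05,-0.5,0],[0,0,-0.9,0,-0.3,0],[0,0,-0.9,0,0,0],[0,0,-0.6,0,0,0],[0,0,0,0,0,0],[0,0,0,0,0,0]]]' 0.2; python3 - <<'E'
from h import *
p=ctrl.get_image("wrist"); D=p["depth"]
P=[px2w(p,u,v,d=D[v,u]) for v in range(100,384) for u in range(512) if D[v,u]>0]
P=np.array(P)
for y in(-9.7,48.5,106):
    s=P[(abs(P[:,1]-y)<5)&(P[:,2]>60)&(P[:,2]<72)&(P[:,0]>455)&(P[:,0]<525)]
    print(y,len(s),s[:,0].min() if len(s) else None)
E
python3 tin.py
```

```text
clock: 14.48
eef_pos: [439.0, -9.8, 148.3]
tool_rot: [3.139, 0.031, 3.096]
force: [0.2, -0.9, 0.1]
width: 34.2
-9.7 197 466.33953240244153
48.5 189 468.94164383952466
106 202 471.5926083904966
scene 138 med [625.4 -13.7  53.6] min [608.3 -39.7  47.8] max [644.8   7.   57.6]
side 103 med [622.6 -23.9  55.1] min [604.7 -42.8  49.5] max [640.9  -0.7  58.3]
```

All plungers are out and the tin is flat in the tray. Back to the fin.

```bash
python3 -m crank '[[[-0.5,0,0,0,0.3,0],[-0.8,0,0,0,0,0],[-0.8,0,0,0,0,0],[-0.8,0,0,0,0,0],[-0.8,0,0,0,0,0],[-0.8,0,0,0,0,0],[-0.8,0,0,0,0,0],[-0.5,0,0,0,0,0],[-0.3,0,0,0,0,0],[0,0,0,0,0,0],[0,0,0,0,0,0]]]'
```

```text
clock: 15.55
eef_pos: [618.9, -19.1, 125.2]
tool_rot: [3.141, -0.037, 3.095]
force: [0.1, 0.4, -0.4]
width: 34.1
```

```bash
python3 -m crank '[[[-0.5,0,-0.2,0,-0.35,0],[-0.5,0,0,0,0,0],[-0.3,0,0,0,0,0],[0,0,0,0,0,0],[0,0,0,0,0,0]]]'
```

```text
clock: 15.97
eef_pos: [656.8, -21.1, 128.7]
tool_rot: [3.141, -0.002, 3.095]
force: [-0.5, 0.9, -0.0]
width: 33.9
```

```bash
python3 -m crank '[[[0,0.07,0.4,0,0,0],[0,0,0.5,0,0,0],[0,0,0.5,0,0,0],[0,0,0.4,0,0,0],[0,0,0,0,0,0],[0,0,0,0,0,0]]]'; python3 -m crank '[[[0,0,0,0,0,0],[0,0,0,0,0,0],[0,0,0,0,0,0],[0,0,0,0,0,0],[0,0,0,0,0,0],[0,0,0,0,0,0]]]' 1
```

```text
clock: 16.47
eef_pos: [653.7, -17.7, 70.9]
tool_rot: [3.14, -0.003, 3.095]
force: [-0.2, -0.5, -0.1]
width: 34.2
clock: 16.97
eef_pos: [653.2, -17.9, 71.1]
tool_rot: [3.141, -0.003, 3.095]
force: [0.2, 0.7, -4.1]
width: 10.6
```

```bash
python3 -m crank '[[[0,0.2,0,0,0,0],[0,0.4,0,0,0,0],[0,0.5,0,0,0,0],[0,0.5,0,0,0,0],[0,0.5,0,0,0,0],[0,0.5,0,0,0,0],[0,0.5,0,0,0,0],[0,0.5,0,0,0,0],[0,0.4,0,0,0,0],[0,0.3,0,0,0,0],[0,0,0,0,0,0],[0,0,0,0,0,0]]]'
```

```text
clock: 17.97
eef_pos: [659.9, 128.9, 71.1]
tool_rot: [3.141, 0.0, 3.102]
force: [1.3, -2.3, -3.7]
width: 10.9
```

```bash
python3 -m crank '[[[0,0.3,0,0,0,0],[0,0.3,0,0,0,0],[0,0.3,0,0,0,0],[0,0.2,0,0,0,0],[0,0.2,0,0,0,0],[0,0.2,0,0,0,0],[0,0.2,0,0,0,0]]]'
```

```text
clock: 18.55
eef_pos: [661.9, 171.7, 71.1]
tool_rot: [-3.128, -0.003, 3.094]
force: [-1.8, -21.0, 1.0]
width: 11.2
```

Force is 21 N at y = 171.7, which is the expected home position. Release and lift.

```bash
python3 -m crank '[[[0,0.05,0,0,0,0],[0,0,0,0,0,0]]]'; python3 -m crank '[[[0,0,0,0,0,0],[0,0,0,0,0,0],[0,0,0,0,0,0],[0,0,0,0,0,0],[0,0,-0.5,0,0,0],[0,0,-0.8,0,0,0],[0,0,-0.8,0,0,0],[0.3,0,-0.8,0,0,0],[0.3,0,-0.5,0,0,0],[0,0,0,0,0,0],[0,0,0,0,0,0]]]' 0.3; python3 tin.py; python3 look.py w7
```

```text
clock: 18.72
eef_pos: [661.8, 171.3, 71.1]
tool_rot: [-3.126, -0.003, 3.092]
force: [1.4, -2.5, -4.4]
width: 10.9
clock: 19.63
eef_pos: [642.5, 183.9, 179.4]
tool_rot: [-3.137, -0.004, 3.1]
force: [0.8, -0.3, -0.0]
width: 29.9
scene 166 med [635.  178.8  53.3] min [617.2 151.1  45.4] max [654.5 196.5  57.6]
side 68 med [629.9 167.   56. ] min [613.9 148.1  48.7] max [648.2 187.6  59.4]
[642.1 183.3 177.7] [-3.13532423 -0.00674444  3.09959948]
```

View pics/w7.png

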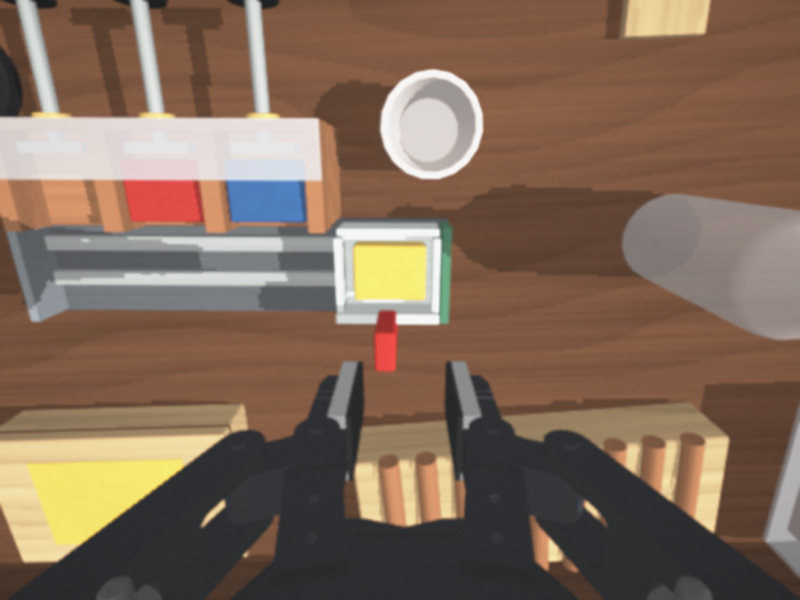

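w7: the tin lies flat in the tray at (390,272). The tray's right wall at x≈441 touches the green plate, the red and blue tins are in their lanes, and the cup hasn't moved.

```bash
python3 -m crank '[[[0,0,0,0,0,0],[0,0,0,0,0,0],[0,0,0,0,0,0]]]'; python3 -c "from cell import ctrl; print(ctrl.finish_job())"
```

```text
clock: 20.03
eef_pos: [641.2, 182.6, 174.2]
tool_rot: [-3.133, -0.011, 3.099]
force: [0.2, -0.0, 0.4]
width: 30.5
the job is handed in; nothing more can be done
None
```

The yellow tin is in the carriage, the carriage is home against the green end plate, and the job was handed in at 20.0 s of the 72 s allowed. No verdict was reported, so what follows is from my own checks.

- **Lining up:** the yellow tin was in lane 2. I pinched the fin and slid the carriage there, measuring about 1 mm off-centre against the 4 mm limit, then let go.
- **Dispensing:** I pushed plunger 2 with closed fingers until it stalled at about 21 N, well above the 9 N spring. I took that as the end stop, because the stroke itself could not be seen. Before I backed off, both fixed cameras showed the tin in the tray with its top about 55 mm above the bench, as it should be lying flat. Afterwards all three knobs measured as back out.
- **Going home:** I dragged the carriage about 189 mm until it met the plate at about 21 N, then released and lifted clear.

The last picture shows the tin flat in the tray, the tray touching the green plate, the red and blue tins in their lanes, and the cup where it was. The ring, canister and jar were not fully in that picture, but the arm never came near them.

No check failed. The two fixed cameras disagreed by up to about 13 mm on where the tin lies along the rail. Each one sees only part of the tin, so I relied on the wrist view instead.

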